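Zero the clock-spring tester and draw its rod to the length mark

TASK

On the clockmaker's spring tester, twist the black spring-return zero knob clockwise to its stop and let go so that it springs all the way back. Then pull the blue upright handle so that the sprung brass rod comes out until its white pointer is level with the red length marker, not stretching the spring well past it, and finish while still holding it there. Do not shift the red marker or push anything else on the bench about.

Things in the scene. Friction and masses are not known exactly. Their poses are not given: they have to be found in the camera images.
- tester: Bench spring tester fixed to the table: grey base plate 140 x 400 x 12 mm with a green head (85 x 85 mm, top 60 mm above the table) at its -y end, then a level steel tube (30 mm across, axis 45 mm above the table, along y, at x = 0) whose mouth is at y = +30 mm. Origin on the table under the tube's axis; z up; +y is the direction in which the rod is pulled out. Nothing of it except the knob and the handle stands higher than 62 mm.
- knob (a joint): Angle of the zero knob (rad): 0 at rest, grows as it turns clockwise seen from above, solid stop at 1.2. A spring returns it to 0 (0.03 N m at rest, 0.13 N m at the stop), in about half a second once let go. The grasp gives a little, so a hand should turn some 0.1 to 0.15 rad further than the stop to be sure of meeting it.
- knob_grip (a point): Centre of the knob's bar grip, on its vertical axis, 86 mm above the table (at x = 0, y = -160 mm of the tester). The black bar is 44 long, 13 wide and 34 mm high, top at 99 mm, with a white line on one end of its top. This point's x axis runs along the bar (at rest 0.6 rad anticlockwise from the tester's x axis), its z axis is up.
- rod (a joint): How far the rod is drawn out (m): 0 at rest, end stop at 0.105. Its inner spring pulls it back with 4 N at 0, and 0.8 N more for each 10 mm.
- handle_grip (a point): Grasp point on the blue upright handle at the outer end of the rod: a vertical round bar 22 mm across, its top 107 mm above the table; this point is on its axis 90 mm above the table. Below 55 mm height lie the rod (12 mm brass, along y) and the pointer; at rest the handle's axis is 30 mm from the tube's mouth. It moves only with the rod, along the tester's y axis, and does not turn.
- pointer (a point): Tip of the white pointer (3 mm wide bar, fixed on the rod at the foot of the handle, sticking out along +x of the tester), 47 mm from the rod's axis and 45 mm above the table. It is at the same y as the handle's axis.
- mark (a point): Tip of the red length marker (block 16 x 14 x 26 mm with a point towards the rod), which rides with stiff friction on a thin rail beside the rod; the tip is 51 mm from the rod's axis in the tester's +x and 45 mm above the table. Axes as the tester's. It stands somewhere 45 to 85 mm of rod travel out; pointer and mark are level when their y in the tester's frame are equal.
- screwdriver: Bystander: steel screwdriver 150 mm long lying on the mat on the robot's side of the tester, about 120 mm from the tube's axis; leave alone.
- loupe: Bystander: black eye loupe, 40 mm across, 34 mm high, on the robot's side of the tester's knob end; leave alone.
- gear: Bystander: brass clock wheel 58 mm across, 5 mm thick (hub 12 mm), lying on the far side of the tester; leave alone.
- pliers: Bystander: red-handled pliers 125 mm long lying on the left; leave alone.
- movement: Bystander: open brass clock movement 75 x 60 x 36 mm on the right; leave alone.
- alarm_clock: Bystander: black twin-bell alarm clock 110 mm across, about 150 mm high, standing on the far left; leave alone.
- oil_jar: Bystander: amber oil jar 40 mm across, 55 mm high, on the far right; leave alone.

How it is judged:
By the outcome, as a careful person would: the job done as asked, in the order asked, and still so for the second after the job is handed in, while the arm keeps its last pose, push and grip.
It also fails if it takes over 53 s, if anything falls off the work surface, if the arm or the gripper's body presses on something with over 40 N, if the wrist force passes 120 N, or if a joint passes its speed limit or range.

ROBOT

A 6-joint arm with a two-finger parallel gripper is mounted at the origin on the work surface. World frame = base frame: x ahead of the robot, y to its left, z up, the work surface at z = 0. Lengths are in m, angles in rad, forces in N, time in s.
With the tool pointing down it reaches from about 0.325 to 0.925 m from the base axis. Payload 3.1 kg.
Tool frame: the origin (TCP) lies between the finger pads; the fingertips stand 17 mm ahead of it and the grasp point (between the pads) lies 2 mm behind it; z points along the fingers, y is the line along which they close (so a half turn about z gives the same grasp; the last joint's range is limited). The gripper opens to 85 mm and grips with 20 to 120 N. Pads are 22 mm wide; open, the fingers measure 114 mm over their backs; the gripper's body (76 mm by 85 mm) begins 54 mm behind the grasp point. The pads swing forward as they close: fully open they stand 13 mm farther back than shut.
Start: joints at [1.071, 0.217, 1.613, -0, 1.311, -0.112], TCP at [0.236, 0.579, 0.248] pointing down, gripper open.
Joint ranges: [-2.75, 2.75], [-0.78, 2.1], [0.31, 2.55], [-1.13, 4.27], [0.13, 2.63], [-2.58, 2.58]. Speed limits (rad/s): [2.79, 2.79, 3.14, 3.14, 3.14, 3.14].

INTERFACE

Orientations are given as [roll, pitch, yaw] about the fixed x, y, z axes, in that order (R = Rz(yaw) Ry(pitch) Rx(roll)).
In Python, from plant import robot gives the robot as it stands. The module is installed in compiled form; this text tells all that it offers.
- The arm moves only by the tool servo_tool, never from a script. Its argument "deltas" is a list of rows, each a list of 6 numbers: the shift along the tool's x, y, z in cm, then the turn, a rotation vector about the tool's x, y, z in degrees. In form: [[dx, dy, dz, ax, ay, az], ...]. A call has 1 to 8 rows; each row shifts and turns the commanded pose from where the row before left it, along the tool's axes as they then stand; what a row does not reach is not made up. A row lasts 1/12 s, in which the tool goes at most 41.7 mm and 7.16 degrees, less where a joint would pass 70% of its speed; a pose out of reach is approached as far as the arm can. A call is refused whole if a number of a shift passes 4.17 or a number of a turn 7.16, either way. A call with a gripper value outside its range is refused whole. "gripper" is the closure in counts, from 0 (fully open) to 255 (shut), set as the call begins (left out, the last holds). The fingers move at their own pace and stop on an object; the grip force is fixed at half the most. Time passes only in rows, so rows that do not move let the fingers close. It gives the time, the measured TCP pose, the force, the opening and the grip force at its end, in the units of the state.
- robot.get_obs(): the state, without advancing time (a new reading comes with each control period).
- robot.grab_frame(name): name is "scene" or "top" or "wrist"; returns a dict with "image" (480x640x3 uint8, red, green, blue), "z_map" (480x640 float32, m along the optical axis (not along the pixel's ray), 0 where there is no reading), "camera_matrix" (3x3 intrinsics, pixels), "k1" (the pictures are not rectified: a ray, as slopes to the right and down, at radius r is drawn at 1 + k1 r^2 times it, then the intrinsics apply), "extrinsics" (4x4, takes a point from world to camera coordinates). Camera axes: x right, y down, z forward; pixel columns grow to the right and rows downward; lengths in m; the calibration is good to about 2 mm. A picture is of the moment at which its call begins.
- robot.hand_in(): hands the job in; it is judged then, once.
Trained networks look in a picture, given as the dict that the camera call returned (one of the last four; its "shot" number tells which), for a name from the list of things; names that differ only in an ending like _2 or _b are one class to them, and where a whole thing is asked for, a point or a joint stands for the part that bears it (a point fixed in the world has none). Each returns a list of dicts, best first, with "conf" (0 to 1); they miss things now and then, are a little off and sometimes report something else, mostly with a low value. They report only what shows in the picture. A call takes as long as a camera call.
- robot.silhouettes(picture, name): "region" (480x640 bool, what is visible of it).
- robot.place_of(picture, name): "point" ([x, y, z] in m, in the coordinates of the camera as it stood for that picture, good to about 4 mm: a listed point, or the origin of a listed thing).
The state is a dict: "t": time; "joint_positions": joint angles; "joint_velocities": joint speeds; "tau": joint torques, N m; "position": TCP position; "orientation": TCP orientation; "force": force on the tool from outside, world axes, zero at the start; "ft_torque": the same for the moment, N m; "width": opening from 0.0 (shut) to 1.0 (fully open); "gripper_force": force on a finger pad.
Only numpy, scipy, OpenCV 4.12 (cv2) and the standard library are available. Lean on these libraries where they do the work, as an engineer would, in place of code of your own. Each camera call takes 0.05 s, during which the arm holds its last target. There are 200 camera calls.

## Working session

There is one attempt and no reset: what is moved stays moved. The work goes in short steps, Python scripts to look and compute and a tool call to move; the robot and the scene stay as the last step left them, time stands still between calls to the robot, and variables do not carry over. Pictures are saved under pics/ and viewed, at most 10 in all, crops included, and the job is handed in when it is done.

Besides the shell and the picture viewer there is one more tool, called by a JSON object that holds its "name" and its "arguments", one argument or row to a line. servo_tool: Moves the arm, as the interface text tells. Its arguments: {"type":"object","properties":{"deltas":{"type":"array","items":{"type":"array","items":{"type":"number"}}},"gripper":{"type":"number"}},"required":["deltas"]}

```bash
mkdir -p pics; cat > h.py <<'E'
import numpy as np, cv2
from plant import robot
def w(p,f):
    T=np.linalg.inv(np.array(f["extrinsics"])); return T[:3,:3]@np.array(p)+T[:3,3]
def shot(cam,name=None):
    f=robot.grab_frame(cam)
    if name: cv2.imwrite(f"pics/{name}.png",cv2.cvtColor(f["image"],cv2.COLOR_RGB2BGR))
    return f
def pix2w(f,uv,z=None,zw=None):
    K=np.array(f["camera_matrix"]); d=np.array([(uv[0]-K[0,2])/K[0,0],(uv[1]-K[1,2])/K[1,1]])
    s=d.copy()
    for _ in range(20): s=d/(1+f["k1"]*(s@s))
    r=np.array([s[0],s[1],1.])
    if zw is None: return w(r*z,f)
    o=w([0,0,0],f); v=w(r,f)-o
    return o+v*(zw-o[2])/v[2]
def places(f,names):
    for n in names:
        for d in robot.place_of(f,n)[:2]: print(n,round(d["conf"],2),w(d["point"],f).round(4))
E
python3 - <<'E'
from h import *
o=robot.get_obs();print(o["t"],o["position"],o["orientation"],o["width"])
for c in("top","scene"):
    f=shot(c,c+"0");print(c);places(f,["tester","knob_grip","handle_grip","pointer","mark","screwdriver","loupe","alarm_clock"])
print(robot.get_obs()["t"])
E
```

```text
0.0 [0.23594769 0.57791176 0.2469458 ] [-3.13917092e+00 -2.61626238e-04  2.75381833e+00] 1.001896192372856
top
tester 0.83 [5.509e-01 1.680e-02 1.000e-04]
knob_grip 0.62 [ 0.6112 -0.1291  0.0872]
handle_grip 0.59 [0.5303 0.0743 0.0908]
handle_grip 0.47 [0.6864 0.0577 0.0029]
pointer 0.75 [0.5714 0.0962 0.0446]
mark 0.4 [0.5465 0.1542 0.0438]
mark 0.29 [0.572  0.0965 0.0425]
screwdriver 0.75 [ 0.4136  0.0198 -0.002 ]
loupe 0.59 [ 5.159e-01 -1.941e-01 -1.000e-04]
alarm_clock 0.97 [ 6.568e-01  4.167e-01 -3.000e-04]
scene
tester 0.74 [0.5529 0.019  0.0025]
knob_grip 0.63 [ 0.6167 -0.1293  0.0926]
knob_grip 0.55 [0.5537 0.0183 0.0028]
handle_grip 0.48 [0.6554 0.418  0.0028]
handle_grip 0.45 [0.5275 0.0702 0.0904]
pointer 0.48 [0.5719 0.0944 0.0467]
mark 0.4 [0.5469 0.1544 0.0476]
screwdriver 0.82 [0.4112 0.0165 0.0025]
loupe 0.72 [ 0.5128 -0.1958  0.0009]
alarm_clock 0.69 [ 0.4988 -0.4123  0.    ]
alarm_clock 0.65 [0.6571 0.4204 0.0034]
0.9
```

View pics/top0.png

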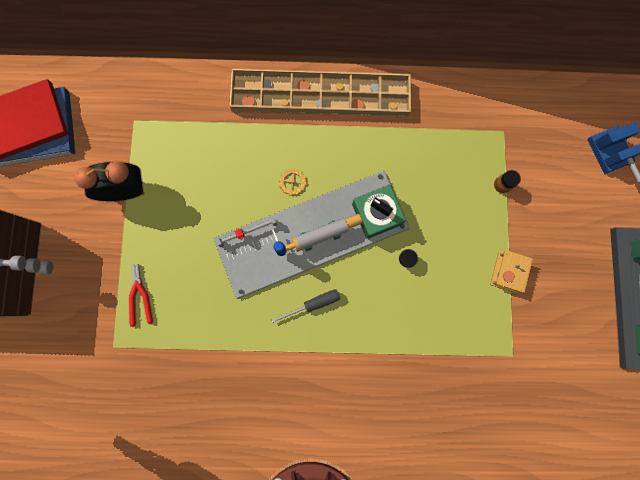

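The top view shows the tester rotated about 0.38 rad. The knob is at about (380,208), the handle at (280,247) and the red mark at (240,233). The network points agree with the 220 mm knob–handle distance. Next I'll move above the tester for a wrist look.

{"name": "servo_tool", "arguments": {
  "deltas": [
    [-2.73, -2.32, 0, 0, 0, 0],
    [-2.73, -2.32, 0, 0, 0, 0],
    [-2.73, -2.32, 0, 0, 0, 0],
    [-2.73, -2.32, 0, 0, 0, 0],
    [-2.73, -2.32, 0, 0, 0, 0],
    [-2.73, -2.32, 0, 0, 0, 0],
    [-2.73, -2.32, 0, 0, 0, 0],
    [-2.73, -2.32, 0, 0, 0, 0]
  ],
  "gripper": 0
}}

```text
t: 1.57
position: [0.3688, 0.3227, 0.2486]
orientation: [3.141, 0.001, 2.754]
force: [1.2, -0.3, 0.4]
width: 0.999
gripper_force: 0.0
```

{"name": "servo_tool", "arguments": {
  "deltas": [
    [-2.73, -2.32, 0, 0, 0, 0],
    [-2.73, -2.32, 0, 0, 0, 0],
    [-2.73, -2.32, 0, 0, 0, 0],
    [-2.73, -2.32, 0, 0, 0, 0],
    [-2.73, -2.32, 0, 0, 0, 0],
    [-2.73, -2.32, 0, 0, 0, 0],
    [-2.73, -2.32, 0, 0, 0, 0],
    [-2.73, -2.32, 0, 0, 0, 0]
  ]
}}

```text
t: 2.23
position: [0.5009, 0.0681, 0.2486]
orientation: [3.141, 0.001, 2.754]
force: [1.1, -0.2, -0.0]
width: 0.996
gripper_force: 0.0
```

{"name": "servo_tool", "arguments": {
  "deltas": [
    [0, 0, 0, 0, 0, 6.8],
    [0, 0, 0, 0, 0, 6.8],
    [0, 0, 0, 0, 0, 6.8],
    [0, 0, 0, 0, 0, 6.8],
    [0, 0, 0, 0, 0, 6.8],
    [0, 0, 0, 0, 0, 6.8],
    [0, 0, 0, 0, 0, 6.8],
    [0, 0, 0, 0, 0, 6.8]
  ]
}}

```text
t: 2.9
position: [0.5003, 0.0698, 0.2484]
orientation: [3.141, 0.0, 1.798]
force: [0.0, 0.3, -0.6]
width: 0.997
gripper_force: 0.0
```

{"name": "servo_tool", "arguments": {
  "deltas": [
    [0, 0, 0, 0, 0, 6.8],
    [0, 0, 0, 0, 0, 6.8],
    [0, 0, 0, 0, 0, 6.8],
    [0, 0, 0, 0, 0, 6.8],
    [0, 0, 0, 0, 0, 6.8],
    [0, 0, 0, 0, 0, 6.8],
    [0, 0, 0, 0, 0, 6.8],
    [0, 0, 0, 0, 0, 0]
  ]
}}

```text
t: 3.57
position: [0.5004, 0.0698, 0.2484]
orientation: [3.141, -0.0, 0.972]
force: [-0.4, -0.3, 0.5]
width: 0.996
gripper_force: 0.0
```

```bash
python3 - <<'E'
from h import *
o=robot.get_obs();print(o["t"],o["position"],o["orientation"],o["joint_positions"])
f=shot("wrist","w1");places(f,["tester","knob_grip","handle_grip","pointer","mark"])
print(w([0,0,0],f),f["camera_matrix"][0],f["k1"])
np.savez("w1.npz",E=f["extrinsics"],K=f["camera_matrix"],k=f["k1"],z=f["z_map"],im=f["image"])
E
```

```text
3.5667 [0.50035356 0.06979121 0.24843696] [ 3.14138113e+00 -1.54258351e-04  9.71630344e-01] [-4.22011318e-04 -4.18070925e-02  1.89151229e+00  8.54022159e-06
  1.29162579e+00  5.98741635e-01]
tester 0.87 [0.5518 0.0219 0.0023]
knob_grip 0.55 [ 0.6169 -0.1266  0.0801]
knob_grip 0.45 [ 0.4959 -0.4144 -0.0017]
handle_grip 0.57 [0.5259 0.0755 0.0884]
pointer 0.15 [0.5451 0.1601 0.0456]
mark 0.58 [0.5455 0.1589 0.046 ]
[0.5450449  0.13653019 0.37335094] [358.69219768   0.         316.88783067] -0.07084421751662312
```

View pics/w1.png

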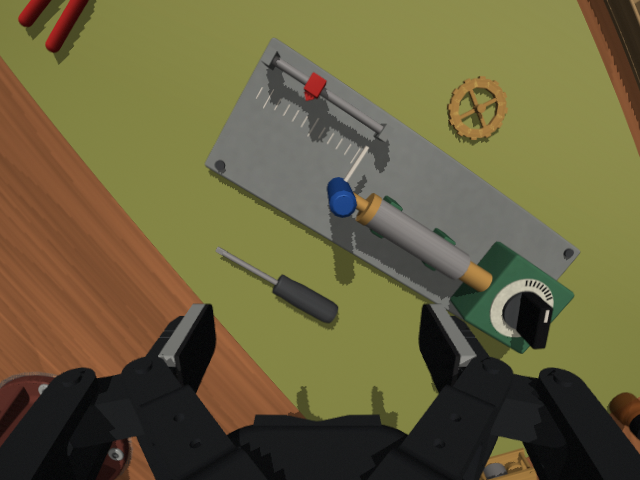

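The wrist view shows the handle top at about (341,190), the pointer tip at (366,148), the red mark at (315,87) and the knob bar at (528,318). I'll segment with depth to refine these.

```bash
cat >> h.py <<'E'
def cloud(f):
    K=np.array(f["camera_matrix"]); v,u=np.mgrid[0:480,0:640]
    p=cv2.undistortPoints(np.stack([u,v],-1).reshape(-1,1,2).astype(float),K,np.array([f["k1"],0,0,0.])).reshape(480,640,2)
    z=f["z_map"]; P=np.dstack([p[...,0]*z,p[...,1]*z,z])
    T=np.linalg.inv(np.array(f["extrinsics"])); return P@T[:3,:3].T+T[:3,3]
def feats(f):
    P=cloud(f); im=f["image"].astype(int); R,G,B=im[...,0],im[...,1],im[...,2]; z=P[...,2]
    near=np.hypot(P[...,0]-.56,P[...,1]-.03)<.25
    out={}
    out["handle"]=P[near&(B>1.6*R)&(B>60)&(z>.098)&(z<.116)]
    out["knob"]=P[near&(z>.09)&(z<.108)&(np.hypot(P[...,0]-.613,P[...,1]+.13)<.035)]
    out["red"]=P[near&(R>110)&(G<70)&(B<70)&(z>.03)&(z<.075)]
    out["white"]=P[near&(im.min(-1)>140)&(z>.035)&(z<.055)&(np.hypot(P[...,0]-.56,P[...,1]-.12)<.09)]
    return out
def disk(p):
    (c,r)=cv2.minEnclosingCircle(p[:,:2].astype(np.float32)); return np.round(c,4),round(r,4)
E
python3 - <<'E'
from h import *
d=np.load("w1.npz");f=dict(extrinsics=d["E"],camera_matrix=d["K"],k1=float(d["k"]),z_map=d["z"],image=d["im"])
o=feats(f)
for k,p in o.items(): print(k,len(p),p.mean(0).round(4),p.min(0).round(4),p.max(0).round(4),disk(p))
for k in("knob","red","white"):
    (c,s,a)=cv2.minAreaRect((o[k][:,:2]*1000).astype(np.float32));print(k,np.round(c,1),np.round(s,1),a)
h=disk(o["handle"])[0];k=disk(o["knob"])[0]
h=np.array(h);k=np.array(k);print(np.linalg.norm(h-k)); e=(h-k)/np.linalg.norm(h-k);ex=np.array([e[1],-e[0]]);print("theta",np.arctan2(-e[0],e[1]))
for n in("red","white"):
    q=(o[n][:,:2]-h)@np.stack([ex,e],1);print(n,np.percentile(q,[0,2,50,98,100],axis=0).round(4).tolist())
    i=np.argsort(q[:,0]);print(q[i[:6]].round(4).tolist(),q[i[-6:]].round(4).tolist())
E
```

```text
handle 566 [0.5278 0.0772 0.1052] [0.5168 0.0667 0.0989] [0.5378 0.0864 0.1082] (array([0.5274, 0.0762]), 0.0107)
knob 810 [ 0.6147 -0.1229  0.097 ] [ 0.599  -0.1465  0.09  ] [ 0.6318 -0.1041  0.1006] (array([ 0.6152, -0.1254]), 0.0225)
red 338 [0.5598 0.1626 0.0499] [0.5481 0.1547 0.0318] [0.5699 0.1718 0.0524] (array([0.5586, 0.1619]), 0.0114)
white 137 [0.5535 0.0912 0.0468] [0.5373 0.0789 0.0351] [0.5698 0.1975 0.0488] (array([0.5423, 0.1382]), 0.0596)
knob [ 615.1 -125.3] [44.6 14. ] 58.270347595214844
red [557.8 162.6] [21.6 14.5] 23.39280128479004
white [557.6 137. ] [119.   31.4] 85.25425720214844
0.21988951771287324
theta 0.41074386327472145
red [[0.0515, 0.0598], [0.0531, 0.0601], [0.0645, 0.0662], [0.0726, 0.0726], [0.0731, 0.0743]]
[[0.0515, 0.0665], [0.052, 0.0658], [0.0522, 0.0669], [0.0525, 0.065], [0.0527, 0.0661], [0.0529, 0.0673]] [[0.0726, 0.0626], [0.0728, 0.0608], [0.073, 0.0638], [0.073, 0.0698], [0.073, 0.0668], [0.0731, 0.0619]]
white [[0.0106, -0.0021], [0.0113, -0.0018], [0.0296, -0.0004], [0.0662, 0.0997], [0.0663, 0.1035]]
[[0.0106, -0.0016], [0.0109, -0.0003], [0.0112, 0.0009], [0.0114, -0.0011], [0.0116, 0.0001], [0.0119, -0.0019]] [[0.0462, 0.0006], [0.0661, 0.1023], [0.0662, 0.0995], [0.0663, 0.1003], [0.0663, 0.0973], [0.0663, 0.1035]]
```

{"name": "servo_tool", "arguments": {
  "deltas": [
    [0, 0, 0, 0, 0, -2.4],
    [-1.5, 2.87, 0, 0, 0, 0],
    [-1.5, 2.87, 0, 0, 0, 0],
    [-1.5, 2.87, 0, 0, 0, 0],
    [-1.5, 2.87, 0, 0, 0, 0],
    [-1.5, 2.87, 0, 0, 0, 0],
    [-1.5, 2.87, 0, 0, 0, 0],
    [-1.5, 2.87, 0, 0, 0, 0]
  ]
}}

```text
t: 4.53
position: [0.6163, -0.1268, 0.2482]
orientation: [-3.141, -0.0, 1.016]
force: [-0.4, 1.2, 0.0]
width: 1.002
gripper_force: 0.0
```

{"name": "servo_tool", "arguments": {
  "deltas": [
    [0, 0, 2, 0, 0, 0],
    [0, 0, 2.5, 0, 0, 0],
    [0, 0, 2.5, 0, 0, 0],
    [0, 0, 2, 0, 0, 0],
    [0, 0, 0, 0, 0, 0],
    [0, 0, 0, 0, 0, 0]
  ]
}}

```text
t: 5.03
position: [0.6145, -0.125, 0.1567]
orientation: [-3.138, 0.001, 1.016]
force: [0.2, 0.0, 0.1]
width: 0.999
gripper_force: 0.0
```

```bash
python3 - <<'E'
from h import *
o=robot.get_obs();print(o["t"],o["position"],o["orientation"],o["joint_positions"].round(2))
f=shot("wrist","w2");F=feats(f)
for k in("knob",): 
    p=F[k];print(len(p),disk(p),cv2.minAreaRect((p[:,:2]*1000).astype(np.float32)))
print(disk(F["handle"]) if len(F["handle"])>9 else 0)
E
```

```text
5.0333 [ 0.61451902 -0.12500365  0.15668573] [-3.13787579e+00  8.79004715e-04  1.01592711e+00] [-0.31  0.31  1.68  0.    1.16  0.24]
1729 (array([ 0.6154, -0.1259]), 0.0225) ((615.65283203125, -125.8758316040039), (44.060420989990234, 12.621273040771484), 58.06909942626953)
0
```

View pics/w2.png

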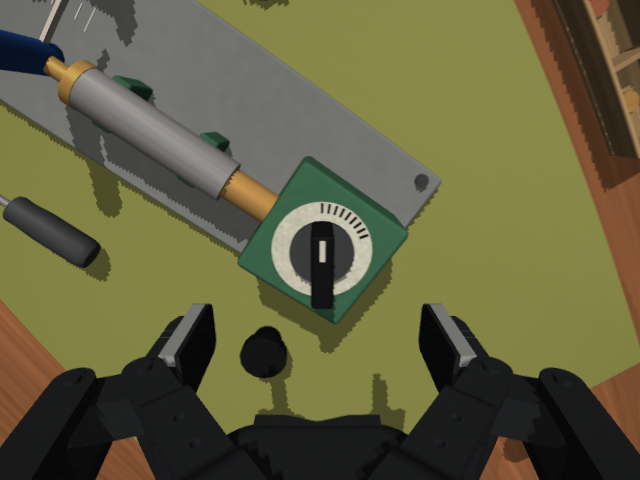

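The wrist view shows the knob bar centred between the open fingers at about (322,265), aligned with the tool x axis. The dial and the bystanders are clear of it.

{"name": "servo_tool", "arguments": {
  "deltas": [
    [0, 0.13, 2, 0, 0, 0],
    [0, 0, 2, 0, 0, 0],
    [0, 0, 2, 0, 0, 0],
    [0, 0, 1, 0, 0, 0],
    [0, 0, 0, 0, 0, 0],
    [0, 0, 0, 0, 0, 0]
  ]
}}

```text
t: 5.58
position: [0.6175, -0.1262, 0.0895]
orientation: [3.14, -0.0, 1.016]
force: [0.8, 0.1, 1.0]
width: 1.002
gripper_force: 0.0
```

{"name": "servo_tool", "arguments": {
  "deltas": [
    [0, 0, 0, 0, 0, 0],
    [0, 0, 0, 0, 0, 0],
    [0, 0, 0, 0, 0, 0],
    [0, 0, 0, 0, 0, 0],
    [0, 0, 0, 0, 0, 0],
    [0, 0, 0, 0, 0, 0],
    [0, 0, 0, 0, 0, 0],
    [0, 0, 0, 0, 0, 0]
  ],
  "gripper": 255
}}

```text
t: 6.25
position: [0.6167, -0.1259, 0.0888]
orientation: [-3.141, 0.0, 1.015]
force: [-1.6, 1.1, 3.9]
width: 0.14
gripper_force: 59.7
```

{"name": "servo_tool", "arguments": {
  "deltas": [
    [0, 0, 0, 0, 0, 5],
    [0, 0, 0, 0, 0, 5],
    [0, 0, 0, 0, 0, 5],
    [0, 0, 0, 0, 0, 5],
    [0, 0, 0, 0, 0, 5],
    [0, 0, 0, 0, 0, 5],
    [0, 0, 0, 0, 0, 5],
    [0, 0, 0, 0, 0, 5]
  ]
}}

```text
t: 6.92
position: [0.6175, -0.127, 0.0888]
orientation: [3.139, -0.001, 0.314]
force: [0.4, -2.4, 1.1]
width: 0.143
gripper_force: 59.5
```

{"name": "servo_tool", "arguments": {
  "deltas": [
    [0, 0, 0, 0, 0, 5],
    [0, 0, 0, 0, 0, 5],
    [0, 0, 0, 0, 0, 5],
    [0, 0, 0, 0, 0, 5],
    [0, 0, 0, 0, 0, 5],
    [0, 0, 0, 0, 0, 4],
    [0, 0, 0, 0, 0, 4],
    [0, 0, 0, 0, 0, 4]
  ]
}}

```text
t: 7.58
position: [0.6175, -0.1282, 0.0889]
orientation: [3.137, -0.003, -0.324]
force: [0.4, -3.4, 1.1]
width: 0.141
gripper_force: 88.2
```

{"name": "servo_tool", "arguments": {
  "deltas": [
    [0, 0, 0, 0, 0, 0],
    [0, 0, 0, 0, 0, 0],
    [0, 0, 0, 0, 0, 0]
  ]
}}

```text
t: 7.83
position: [0.6175, -0.1281, 0.0889]
orientation: [3.137, -0.003, -0.319]
force: [0.4, -6.8, 1.0]
width: 0.144
gripper_force: 86.8
```

```bash
python3 - <<'E'
from h import *
o=robot.get_obs();print(o["t"],o["position"],o["orientation"],o["joint_positions"].round(2),o["ft_torque"],o["tau"])
f=shot("wrist","w3")
E
```

```text
7.8333 [ 0.61751749 -0.12814986  0.08893207] [ 3.13662394 -0.00321565 -0.31934432] [-0.31  0.4   1.7  -0.01  1.03  1.58] [-0.8639255   0.00466198  2.1899766 ] [  1.39052588 -41.60290003 -24.25974011   2.42483765   0.49440438
   2.16299057]
```

View pics/w3.png

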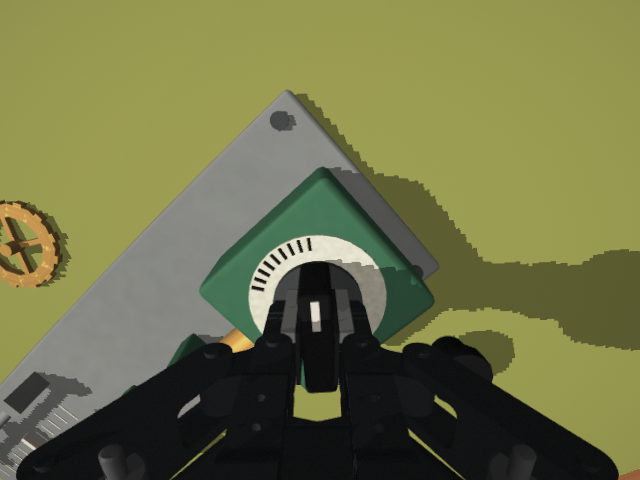

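Turned 1.334 rad, and the wrist torque of 2.2 N m is far above the spring's 0.13, so the stop is met. Next I let go and wait for the spring-back. In the picture the bar is in the fingers at about (316,315).

{"name": "servo_tool", "arguments": {
  "deltas": [
    [0, 0, 0, 0, 0, 0],
    [0, 0, 0, 0, 0, 0],
    [0, 0, 0, 0, 0, 0],
    [0, 0, 0, 0, 0, 0],
    [0, 0, 0, 0, 0, 0],
    [0, 0, 0, 0, 0, 0],
    [0, 0, 0, 0, 0, 0],
    [0, 0, 0, 0, 0, 0]
  ],
  "gripper": 0
}}

```text
t: 8.55
position: [0.6164, -0.1257, 0.088]
orientation: [-3.141, 0.001, -0.328]
force: [0.7, 1.0, 0.1]
width: 0.999
gripper_force: 0.0
```

{"name": "servo_tool", "arguments": {
  "deltas": [
    [0, 0, 0, 0, 0, 0],
    [0, 0, 0, 0, 0, 0],
    [0, 0, 0, 0, 0, 0],
    [0, 0, 0, 0, 0, 0],
    [0, 0, -2, 0, 0, 0],
    [0, 0, -2.5, 0, 0, 0],
    [0, 0, -2.5, 0, 0, 0],
    [0, 0, 0, 0, 0, 0]
  ]
}}

```text
t: 9.22
position: [0.6207, -0.1272, 0.1648]
orientation: [-3.141, -0.011, -0.328]
force: [1.6, -0.5, 1.1]
width: 0.998
gripper_force: 0.0
```

```bash
python3 - <<'E'
from h import *
o=robot.get_obs();print(o["t"],o["position"],o["orientation"],o["joint_positions"].round(2),o["width"])
f=shot("wrist");F=feats(f)
p=F["knob"];print(len(p),disk(p),cv2.minAreaRect((p[:,:2]*1000).astype(np.float32)))
print(disk(F["handle"]) if len(F["handle"])>9 else 0)
E
```

```text
9.2167 [ 0.6207254  -0.12723253  0.16480442] [-3.14136993 -0.0110955  -0.32839704] [-0.31  0.31  1.67  0.    1.16  1.59] 0.9975905734065698
1818 (array([ 0.6157, -0.1262]), 0.0226) ((615.7868041992188, -126.24562072753906), (44.1186637878418, 13.370598793029785), 58.41081619262695)
(array([0.5263, 0.0716]), 0.0081)
```

The knob is back at 58.4° (rest was 58.2°). Now to the handle.

{"name": "servo_tool", "arguments": {
  "deltas": [
    [0, 0, 0, 0, 0, -7.05],
    [0, 0, 0, 0, 0, -7.05],
    [0, 0, 0, 0, 0, -7.05],
    [0, 0, 0, 0, 0, -7.05],
    [0, 0, 0, 0, 0, -7.05],
    [0, 0, 0, 0, 0, -7.05]
  ]
}}

```text
t: 9.77
position: [0.6158, -0.1257, 0.1565]
orientation: [-3.14, 0.002, 0.416]
force: [-0.2, -0.2, -0.8]
width: 0.996
gripper_force: 0.0
```

{"name": "servo_tool", "arguments": {
  "deltas": [
    [0, -3.15, 0, 0, 0, 0],
    [0, -3.15, 0, 0, 0, 0],
    [0, -3.15, 0, 0, 0, 0],
    [0, -3.15, 0, 0, 0, 0],
    [0, -3.15, 0, 0, 0, 0],
    [0, -3.15, 0, 0, 0, 0],
    [0, -3.15, 0, 0, 0, 0],
    [0, 0, 0, 0, 0, 0]
  ]
}}

```text
t: 10.43
position: [0.5251, 0.0804, 0.1563]
orientation: [-3.137, 0.004, 0.414]
force: [-0.0, -1.3, -0.4]
width: 1.004
gripper_force: 0.0
```

{"name": "servo_tool", "arguments": {
  "deltas": [
    [0, 0, 0, 0, 0, 0],
    [0, 0, 0, 0, 0, 0]
  ]
}}

```text
t: 10.6
position: [0.5286, 0.076, 0.1576]
orientation: [3.141, 0.001, 0.41]
force: [0.6, -0.6, 0.0]
width: 0.999
gripper_force: 0.0
```

```bash
cat > m.py <<'E'
from h import *
import sys
o=robot.get_obs();print(o["t"],o["position"].round(4),o["orientation"].round(3),o["force"].round(1),o["width"])
f=shot("wrist",sys.argv[1]);F=feats(f)
h=np.array([.5277,.076]);th=.41;e=np.array([-np.sin(th),np.cos(th)]);ex=np.array([e[1],-e[0]]);M=np.stack([ex,e],1)
print("tcp in handle frame",((o["position"][:2]-h)@M).round(4))
for n in("handle","red","white"):
    p=F[n]
    if n=="white": p=p[((p[:,:2]-h)@M)[:,0]<.05]
    if len(p)<5: print(n,len(p));continue
    q=(p[:,:2]-h)@M
    print(n,len(p),disk(p) if n=="handle" else "",p[:,2].mean().round(4),np.percentile(q,[1,50,99],axis=0).round(4).tolist())
    i=np.argsort(q[:,0]); s=i[:8] if n=="red" else i[-8:]
    if n!="handle": print(" tip",q[s].mean(0).round(4),"med y",np.median(q[:,1]).round(4))
E
python3 m.py w4
```

```text
10.6 [0.5286 0.076  0.1576] [3.141e+00 1.000e-03 4.100e-01] [ 0.6 -0.6  0. ] 0.999339015002128
tcp in handle frame [ 0.0009 -0.0004]
handle 1125 (array([0.5284, 0.0757]), 0.0108) 0.105 [[-0.0082, -0.0101], [0.0022, -0.0002], [0.0101, 0.0092]]
red 594  0.0497 [[0.0519, 0.0598], [0.065, 0.0661], [0.0733, 0.0728]]
 tip [0.0516 0.0664] med y 0.0661
white 213  0.0471 [[0.01, -0.0019], [0.0284, -0.0004], [0.0463, 0.001]]
 tip [ 0.0459 -0.    ] med y -0.0004
```

View pics/w4.png

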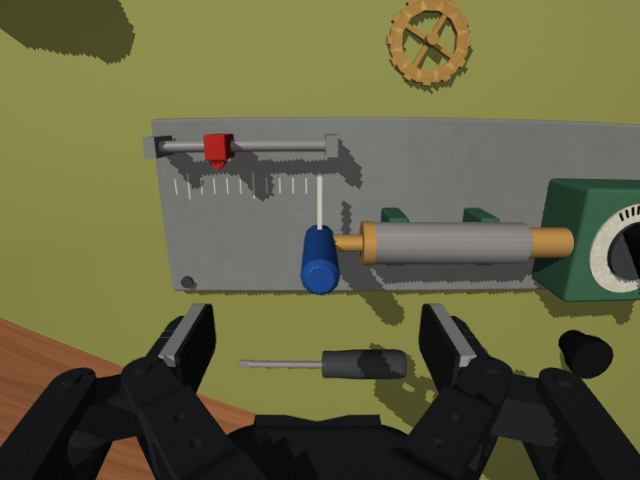

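The wrist view shows the handle top at about (320,278), centred between the fingers. The pointer tip is at (320,178) and the red tip at (218,170), so the rod must travel about 66.5 mm. Next I descend and grip.

{"name": "servo_tool", "arguments": {
  "deltas": [
    [0, 0, 2, 0, 0, 0],
    [0, 0, 2, 0, 0, 0],
    [0, 0, 2, 0, 0, 0],
    [0, 0, 0.95, 0, 0, 0],
    [0, 0, 0, 0, 0, 0],
    [0, 0, 0, 0, 0, 0],
    [0, 0, 0, 0, 0, 0]
  ]
}}

```text
t: 11.23
position: [0.5301, 0.0757, 0.0899]
orientation: [3.141, -0.002, 0.409]
force: [1.1, 0.2, 0.1]
width: 0.999
gripper_force: 0.0
```

{"name": "servo_tool", "arguments": {
  "deltas": [
    [0, 0, 0, 0, 0, 0],
    [0, 0, 0, 0, 0, 0],
    [0, 0, 0, 0, 0, 0],
    [0, 0, 0, 0, 0, 0],
    [0, 0, 0, 0, 0, 0],
    [0, 0, 0, 0, 0, 0],
    [0, 0, 0, 0, 0, 0],
    [0, 0, 0, 0, 0, 0]
  ],
  "gripper": 255
}}

```text
t: 11.9
position: [0.5296, 0.0754, 0.0895]
orientation: [3.14, -0.0, 0.41]
force: [-0.8, -4.8, 3.4]
width: 0.237
gripper_force: 58.9
```

{"name": "servo_tool", "arguments": {
  "deltas": [
    [0, -0.8, 0, 0, 0, 0],
    [0, -0.8, 0, 0, 0, 0],
    [0, -0.8, 0, 0, 0, 0],
    [0, -0.8, 0, 0, 0, 0],
    [0, -0.8, 0, 0, 0, 0],
    [0, -0.8, 0, 0, 0, 0],
    [0, -0.6, 0, 0, 0, 0],
    [0, 0, 0, 0, 0, 0]
  ]
}}

```text
t: 12.57
position: [0.5079, 0.1249, 0.0895]
orientation: [3.138, -0.0, 0.412]
force: [0.9, -8.6, 3.6]
width: 0.237
gripper_force: 59.1
```

{"name": "servo_tool", "arguments": {
  "deltas": [
    [0, 0, 0, 0, 0, 0],
    [0, 0, 0, 0, 0, 0],
    [0, 0, 0, 0, 0, 0]
  ]
}}

```text
t: 12.82
position: [0.5083, 0.124, 0.0894]
orientation: [3.138, -0.0, 0.411]
force: [0.4, -10.1, 3.7]
width: 0.237
gripper_force: 59.1
```

```bash
python3 m.py w5
```

```text
12.8167 [0.5083 0.124  0.0894] [ 3.138 -0.     0.411] [  0.4 -10.1   3.7] 0.23673169354879456
tcp in handle frame [0.0013 0.0517]
handle 2332 (array([0.5069, 0.1249]), 0.0109) 0.1049 [[-0.0077, 0.0436], [0.0031, 0.0531], [0.0101, 0.0622]]
red 1181  0.0496 [[0.0519, 0.0601], [0.065, 0.0664], [0.0734, 0.0731]]
 tip [0.0512 0.0665] med y 0.0664
white 461  0.0479 [[0.0085, -0.0522], [0.027, 0.0529], [0.0459, 0.0544]]
 tip [0.046  0.0531] med y 0.0529
```

View pics/w5.png

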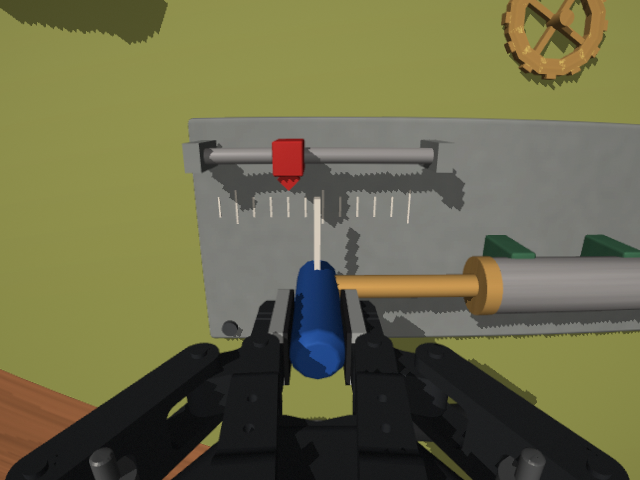

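The wrist view shows the pointer tip at (317,198) and the red tip at (289,188). The grip is holding and 13.4 mm remain.

{"name": "servo_tool", "arguments": {
  "deltas": [
    [0, -0.4, 0, 0, 0, 0],
    [0, -0.4, 0, 0, 0, 0],
    [0, -0.3, 0, 0, 0, 0],
    [0, -0.2, 0, 0, 0, 0],
    [0, 0, 0, 0, 0, 0],
    [0, 0, 0, 0, 0, 0],
    [0, 0, 0, 0, 0, 0],
    [0, 0, 0, 0, 0, 0]
  ]
}}

```text
t: 13.53
position: [0.5032, 0.1356, 0.0895]
orientation: [3.137, 0.0, 0.411]
force: [1.1, -9.1, 3.8]
width: 0.239
gripper_force: 59.2
```

```bash
python3 m.py w6
```

```text
13.5333 [0.5032 0.1356 0.0895] [3.137 0.    0.411] [ 1.1 -9.1  3.8] 0.2389092389363825
tcp in handle frame [0.0013 0.0644]
handle 2319 (array([0.5016, 0.1365]), 0.0109) 0.1049 [[-0.0079, 0.0562], [0.003, 0.0654], [0.0101, 0.0749]]
red 1206  0.0498 [[0.0518, 0.0601], [0.065, 0.0664], [0.0734, 0.0732]]
 tip [0.051  0.0665] med y 0.0664
white 451  0.0476 [[0.0084, -0.0507], [0.0276, 0.0655], [0.0458, 0.067]]
 tip [0.0459 0.0658] med y 0.0655
```

View pics/w6.png

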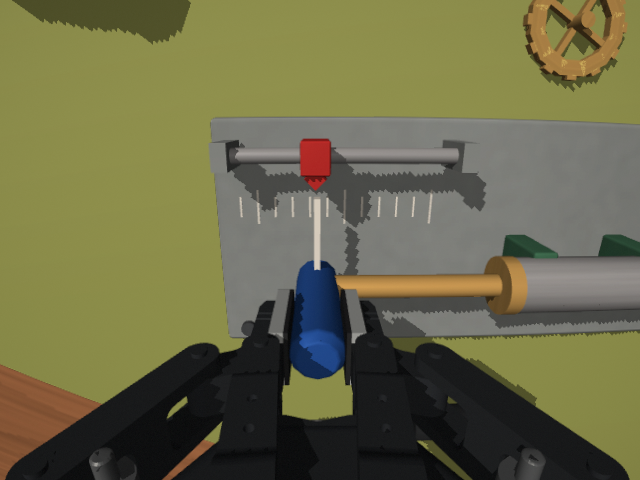

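The pointer tip at (317,198) nearly meets the red tip at (315,189). It is about 0.7 mm short, so one small nudge.

{"name": "servo_tool", "arguments": {
  "deltas": [
    [0, -0.07, 0, 0, 0, 0],
    [0, 0, 0, 0, 0, 0],
    [0, 0, 0, 0, 0, 0],
    [0, 0, 0, 0, 0, 0],
    [0, 0, 0, 0, 0, 0],
    [0, 0, 0, 0, 0, 0]
  ]
}}

```text
t: 14.08
position: [0.503, 0.1362, 0.0895]
orientation: [3.137, 0.0, 0.411]
force: [1.6, -10.1, 3.7]
width: 0.235
gripper_force: 59.2
```

```bash
python3 m.py w7 && python3 -c "
from plant import robot
print(robot.hand_in())"
```

```text
14.0833 [0.503  0.1362 0.0895] [3.137 0.    0.411] [  1.6 -10.1   3.7] 0.23523971856730228
tcp in handle frame [0.0013 0.065 ]
handle 2322 (array([0.5016, 0.1368]), 0.0109) 0.1049 [[-0.0077, 0.0569], [0.003, 0.066], [0.01, 0.0755]]
red 1216  0.0497 [[0.0519, 0.0598], [0.065, 0.0666], [0.0734, 0.073]]
 tip [0.0512 0.0665] med y 0.0666
white 446  0.0476 [[0.0088, -0.0512], [0.0278, 0.0662], [0.0459, 0.0677]]
 tip [0.046  0.0663] med y 0.0662
the job is handed in; nothing more can be done
None
```

The job is handed in at 14 s: the knob was turned to its stop and sprang back, and the rod is held with the pointer about 0.2 mm from level with the red marker, which did not move.

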